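Set the contrast plate and hold a crown model up to the inspection camera

ROBOT

A 6-joint arm with a two-finger parallel gripper is mounted at the origin on the work surface. World frame = base frame: x ahead of the robot, y to its left, z up, the work surface at z = 0. Lengths are in m, angles in degrees, forces in N, time in s.
With the tool pointing down it reaches from about 0.275 to 0.875 m from the base axis. Payload 12.5 kg.
Tool frame: the origin (TCP) lies at the very end of the fingers, on their centre line; the grasp point (between the pads) lies 19 mm behind it; z points along the fingers, y is the line along which they close (so a half turn about z gives the same grasp; the last joint's range is limited). The gripper opens to 85 mm and grips with 20 to 120 N. Pads are 22 mm wide; open, the fingers measure 114 mm over their backs; the gripper's body (76 mm by 85 mm) begins 54 mm behind the grasp point. The pads swing forward as they close: fully open they stand 13 mm farther back than shut.
Start: joints at [-81.853, 20.094, 94.641, -0, 65.266, -4.847], TCP at [0.124, -0.536, 0.2] pointing down, gripper open.
Joint ranges: [-157.81, 157.81], [-45, 120.19], [0.68, 151.7], [-89.99, 269.99], [4.06, 180], [-164.3, 164.3]. Speed limits (degrees/s): [127.2, 127.2, 159.86, 180, 180, 180].

INTERFACE

Orientations are given as [roll, pitch, yaw] about the fixed x, y, z axes, in that order (R = Rz(yaw) Ry(pitch) Rx(roll)).
In Python, from plant import get_state, grab_frame, sign_off, find_in, silhouettes, place_of gives the robot as it stands.
- The arm moves only by the shell command python3 -m pendant 'ROWS' [OPENING] [FORCE]. ROWS is JSON, a list of rows, each an object with "offset": the shift along the tool's x, y, z in cm, a list of three; "rot": the turn, a rotation vector about the tool's x, y, z in rad, a list of three. A call has 1 to 8 rows; each row is the pose to reach, as a shift and turn from the pose commanded when the call began, along the tool's axes at that moment; what a row does not reach only later rows make up. A row lasts 1/8 s, in which the tool goes at most 62.5 mm and 10.7 degrees, less where a joint would pass 70% of its speed; a pose out of reach is approached as far as the arm can. A call with a gripper value outside its range is refused whole. OPENING is the opening in per cent of the stroke, from 0 (shut) to 100 (fully open), set as the call begins (- or left out, the last holds). The fingers move at their own pace and stop on an object; FORCE is the grip in N (left out, the last holds). Time passes only in rows, so rows that repeat a pose let the fingers close. It gives the time, the measured TCP pose, the force, the opening and the grip force at its end, in the units of the state.
- get_state(): the state, without advancing time (a new reading comes with each control period).
- grab_frame(name): name is "scene" or "top" or "wrist"; returns a dict with "pixels" (480x640x3 uint8, red, green, blue), "K" (3x3 intrinsics, pixels), "k1" (the pictures are not rectified: a ray, as slopes to the right and down, at radius r is drawn at 1 + k1 r^2 times it, then the intrinsics apply), "world_from_camera" (4x4, takes a point from camera to world coordinates). Camera axes: x right, y up, looking along -z (the intrinsics and any distortion apply to the point x, -y, -z); pixel columns grow to the right and rows downward; lengths in m; the calibration is good to about 2 mm. A picture is of the moment at which its call begins. There is no depth.
- sign_off(): hands the job in; it is judged then, once.
Trained networks look in the newest picture that a camera, given by its name, has taken for a name from the list of things; names that differ only in an ending like _2 or _b are one class to them, and where a whole thing is asked for, a point or a joint stands for the part that bears it (a point fixed in the world has none). Each returns a list of dicts, best first, with "confidence" (0 to 1); they miss things now and then, are a little off and sometimes report something else, mostly with a low value. They report only what shows in the picture. A call takes as long as a camera call. They do not tell look-alikes from the thing itself.
- find_in(camera, target): "extent" ([left, top, right, bottom] as shares, 0 to 1, of the picture: columns of its width, rows of its height, round what is visible of it).
- silhouettes(camera, target): "pixels" (480x640 bool, what is visible of it) and "extent" ([left, top, right, bottom] as shares, 0 to 1, of the picture: columns of its width, rows of its height, round what is visible of it).
- place_of(camera, target): "xy" ([column, row] as shares, 0 to 1, of the picture: columns of its width, rows of its height: a listed point, or the origin of a listed thing).
The state is a dict: "t": time; "joint_positions": joint angles; "joint_velocities": joint speeds; "effort": joint torques, N m; "tool_pos": TCP position; "ee_rot": TCP orientation; "contact_force": force on the tool from outside, world axes, zero at the start; "torque": the same for the moment, N m; "opening": opening from 0.0 (shut) to 1.0 (fully open); "gripper_force": force on a finger pad.
Only numpy, scipy, OpenCV 4.12 (cv2) and the standard library are available. Lean on these libraries where they do the work, as an engineer would, in place of code of your own. Each camera call takes 0.05 s, during which the arm holds its last target. There are 200 camera calls.

TASK

Slide the black contrast plate from the rack on the beige cabinet down into the slot of the photo stage until it is fully home, and let go of it. Then lift the stone model with the white crowns out of the blue pan, gripping the ends of its stone base with the fingers off the crowns, and hold it up to the camera: the middle of the crowns' front faces on the lens axis, 130 mm from the lens, crowns up and faces square to the lens, so that the model leans back as much as the camera looks down. Finish while holding it there, still and touching nothing else; drop nothing, and leave the screw, bowl, bur stand and shade tab holder where they are.

Things in the scene. Friction and masses are not known exactly. Their poses are not given: they have to be found in the camera images.
- stage: Photo stage, fixed: grey base plate 360 x 130 x 8 mm, an aluminium slot channel across it near the robot's end, and at its far end a post with the camera. Origin: on the bench, in the stage's own middle line. x runs along the middle line towards the camera, y across, z up. The slot channel lies at x = -100 mm, the camera post (20 mm thick) at x = +182 mm; the base reaches from x = -135 to +225 mm. The stage stands turned by up to 0.2 rad about the vertical.
- slot (a point): Middle of the slot's floor in the stage, 10 mm above the bench; axes as the stage. The slot runs along y: 96 mm long between closed ends, 7.8 mm wide (x), straight walls 22 mm deep, above them flared lips that widen it to about 20 mm wide at 42 mm above the bench.
- camera: White inspection camera (56 mm square body) with black lens and a ring light 66 mm across, fixed on the stage, 163 mm above the bench and looking back towards the robot and 20 degrees downwards; its top is 228 mm above the bench. Origin: centre of the lens front. x points straight backwards out of the lens's view (away from the scene seen, 20 degrees above level), so the lens looks along -x; y is level, z is the picture's up. It sits at x = +107 mm of the stage.
- focus (a point): The point of sharp focus on the lens axis, 130 mm in front of the lens (camera x = -130 mm), 118 mm above the bench; stage x = -15 mm, y = 0. Axes as the camera.
- plate: Black contrast plate, about 80 g, 90 wide (y) x 6 thick (x) x 112 mm tall (z), front and back alike. Origin: middle of its lower edge. It starts upright in the middle groove of the rack on the cabinet, 124 mm above the bench. Its lower 3 mm are 1 mm thinner on each side.
- plate_foot (a point): Middle of the plate's lower edge; axes as the plate. It lies on the slot's floor when the plate is home.
- plate_grip (a point): Centre of the plate's grip rib, 103 mm above its lower edge: the rib is 12 mm thick (x), 40 wide (y), 18 mm tall (z) and ends level with the plate's top.
- cabinet: Beige plastic instrument cabinet, fixed, 160 deep (x) x 240 wide (y) x 120 mm tall, small sliding door in front; on its lid a rack with three grooves along y, 18 mm deep and 9 mm wide, rack top 142 mm above the bench. Origin: middle of its underside. It stands left or right of the stage.
- pan: Blue case pan, fixed, 160 (x) x 230 (y) x 28 mm tall, walls and floor 3 mm. Origin: middle of its underside. It stands on the other side of the stage from the cabinet.
- model: Stone model of the front of a jaw, about 90 g, tan stone base 24 deep (x) x 48 wide (y) x 26 mm tall with six white crowns on top, 38 mm tall in all. Origin: middle of its underside, which rests on the pan's floor 3 mm above the bench. x points out of the crowns' front faces, z up. The flat ends of the base, to be gripped, are at y = +-24 mm from x = -12 to +6 mm.
- model_mid (a point): Middle of the model, 19 mm above its underside; axes as the model.
- crowns_mid (a point): Middle of the crowns' front faces, on the model at x = 10.5, y = 0, z = 33 mm from its underside; axes as the model.
- crowns: The six white ceramic crowns, from 27 to 38 mm above the model's underside; they end 3 mm short of the base's ends (y = -21 to +21 mm). Origin and axes as the model.
- screw: Brass articulator screw, 33 mm tall, 20 mm across, standing on its knurled head in the case pan. Leave it.
- bowl: Green rubber mixing bowl, 120 mm across, 65 mm tall. Leave it.
- burstand: Red anodized bur stand, 44 x 70 mm, 52 mm tall with its burs. Leave it.
- shades: Opalescent ceramic shade tab holder, 30 x 100 mm, 51 mm tall with its tabs. Leave it.
Not all that is in view belongs to the job. Of the things that look like the plate, the largest one is meant.

How it is judged (in metres and radians):
On the way, in this order (a step that is already met when the one before it is completed fails the run):
1. the contrast plate stands fully home in the stage's slot, let go (z of plate_foot in the frame of stage below 0.0135 m and x of plate_foot in the frame of slot between -0.004 and 0.004 m and y of plate_foot in the frame of slot between -0.006 and 0.006 m and angle between plate's own z axis and vertical below 0.12 rad and angle between the x axis of plate and the x axis of stage, either way round below 0.15 rad and contact force between the fingers and plate below 0.1 N and linear speed of plate below 0.03 m/s), for 0.3 s.
2. the model is lifted clear of the case pan in the fingers (height (world z) of model_mid above 0.06 m and contact force between the fingers and model above 0.5 N and contact force between model and pan below 0.1 N), for 0.2 s.
At the end, for the whole second after the job is handed in: Plate home in the slot (within 3.5 mm, upright within 0.12 rad), let go, still. Model held by the fingers alone, still, crowns' face middle within 15 mm of the focus, crowns up and facing the lens, axes within 0.17 rad of the camera's. Bystanders within 20 mm of their starts (all of step 1 and distance between crowns_mid and focus below 0.015 m and angle between the x axis of model and the x axis of camera, either way round below 0.17 rad and angle between the z axis of model and the z axis of camera, either way round below 0.17 rad and x of camera in the frame of model above 0.05 m and angle between model's own z axis and vertical below 0.7 rad and contact force between the fingers and model above 0.5 N and linear speed of model below 0.03 m/s and height (world z) of model_mid above 0.07 m and contact force between model and stage below 0.1 N and contact force between model and plate below 0.1 N and contact force between model and pan below 0.1 N and contact force between model and cabinet below 0.1 N and contact force between model and screw below 0.1 N and contact force between model and bowl below 0.1 N and contact force between model and burstand below 0.1 N and contact force between model and shades below 0.1 N and distance of each of screw, bowl, burstand, shades from where it was at the start of the episode below 0.02 m); the arm keeps its last pose, push and grip.
It fails at once if the fingers press on the crowns (more than 1.5 N) (contact force between the fingers and crowns above 1.5 N).
It fails at once if the plate is dropped (moves faster than 0.4 m/s out of the fingers) (linear speed of plate above 0.4 m/s and contact force between the fingers and plate below 0.05 N).
It fails at once if the model is dropped (moves faster than 0.4 m/s out of the fingers) (linear speed of model above 0.4 m/s and contact force between the fingers and model below 0.05 N).
It fails at once if a bystander is moved more than 20 mm (distance of any of screw, bowl, burstand, shades from where it was at the start of the episode above 0.02 m).
It also fails if it takes over 64 s, if anything falls off the work surface, if the arm or the gripper's body presses on something with over 40 N, if the wrist force passes 120 N, or if a joint passes its speed limit or range.

## Working session

There is one attempt and no reset: what is moved stays moved. The work goes in short steps, Python scripts to look and compute and a shell command to move; the robot and the scene stay as the last step left them, time stands still between calls to the robot, and variables do not carry over. Pictures are saved under pics/ and viewed, at most 10 in all, crops included, and the job is handed in when it is done.

```bash
mkdir -p pics; ls
cat > h.py <<'E'
import numpy as np, cv2
from plant import *
from scipy.spatial.transform import Rotation as R
def save(n,f):
    cv2.imwrite(f'pics/{n}.png',f['pixels'][...,::-1])
def ray(f,uv):
    K=f['K'];k=f['k1'];x=(uv[0]-K[0][2])/K[0][0];y=(uv[1]-K[1][2])/K[1][1]
    a,b=x,y
    for _ in range(20):
        s=1+k*(a*a+b*b);a,b=x/s,y/s
    T=np.array(f['world_from_camera']);return T[:3,3],T[:3,:3]@np.array([a,-b,-1])
def atz(f,uv,z):
    o,d=ray(f,uv);return o+d*(z-o[2])/d[2]
def proj(f,p):
    T=np.linalg.inv(np.array(f['world_from_camera']));c=T[:3,:3]@np.array(p)+T[:3,3]
    a,b=c[0]/-c[2],-c[1]/-c[2];s=1+f['k1']*(a*a+b*b);K=f['K']
    return np.array([K[0][0]*a*s+K[0][2],K[1][1]*b*s+K[1][2]])
def tri(obs):
    A=np.zeros((3,3));b=np.zeros(3)
    for f,uv in obs:
        o,d=ray(f,uv);d=d/np.linalg.norm(d);M=np.eye(3)-np.outer(d,d);A+=M;b+=M@o
    return np.linalg.solve(A,b)
E
cat > a.py <<'E'
from h import *
np.set_printoptions(precision=4,suppress=True)
F={}
for c in('scene','top'):
    F[c]=grab_frame(c);save(c,F[c]);print(c,np.array(F[c]['world_from_camera'])[:3,3])
P={}
for t in['slot','stage','camera','focus','plate_foot','plate_grip','cabinet','pan','model','model_mid','crowns_mid','screw','bowl','burstand','shades']:
    for c in F:
        r=place_of(c,t);
        for q in r[:3]: print(t,c,np.array(q['xy'])*[640,480],round(q['confidence'],2))
        if r:P[t,c]=np.array(r[0]['xy'])*[640,480]
    if (t,'scene') in P and (t,'top') in P: print('   tri',t,tri([(F[c],P[t,c]) for c in F]))
E
python3 a.py
```

```text
pics
scene [ 1.1809 -0.5468  1.025 ]
top [0.3584 0.0485 1.2507]
slot scene [307.776 290.688] 0.75
slot top [346.688 268.08 ] 0.84
   tri slot [ 0.5105 -0.0174  0.0083]
stage scene [341.504 321.12 ] 0.59
stage scene [269.312 261.312] 0.54
stage scene [397.824 219.216] 0.15
stage top [336.704 224.88 ] 0.77
   tri stage [ 0.6119 -0.0041 -0.012 ]
camera scene [388.8   296.304] 0.88
camera top [339.904 157.392] 0.89
   tri camera [ 0.7232 -0.0024  0.1646]
focus scene [159.296 358.704] 0.38
plate_foot scene [398.784 177.6  ] 0.69
plate_foot scene [347.712 174.912] 0.65
plate_foot scene [485.184 248.016] 0.61
plate_foot top [180.288 198.384] 0.73
plate_foot top [190.592 371.712] 0.64
plate_foot top [202.176 275.616] 0.56
   tri plate_foot [0.5858 0.2513 0.2435]
plate_grip scene [484.928 224.592] 0.77
plate_grip scene [402.368 143.616] 0.7
plate_grip scene [351.616 153.6  ] 0.49
plate_grip top [175.424 187.68 ] 0.84
plate_grip top [186.496 274.32 ] 0.73
plate_grip top [344.704 324.288] 0.57
   tri plate_grip [0.6871 0.3546 0.0833]
cabinet scene [399.104 222.096] 0.69
cabinet top [214.272 281
[... 467 characters left out ...]
el_mid top [491.072 285.12 ] 0.65
   tri model_mid [ 0.4602 -0.3435  0.0229]
crowns_mid scene [391.68 296.88] 0.23
crowns_mid top [495.616 284.496] 0.52
   tri crowns_mid [ 0.6063 -0.1593  0.2711]
screw scene [161.024 359.52 ] 0.71
screw scene [222.912 365.904] 0.68
screw top [449.024 254.304] 0.5
screw top [189.376 273.408] 0.33
   tri screw [ 0.5051 -0.2996  0.0463]
bowl scene [287.872 414.912] 0.65
bowl top [435.52  186.576] 0.75
   tri bowl [ 0.7012 -0.2349 -0.0013]
burstand scene [464.832 293.088] 0.65
burstand top [241.472 178.416] 0.86
   tri burstand [ 0.7372  0.2283 -0.0066]
shades scene [269.184 259.296] 0.73
shades top [346.624 322.8  ] 0.77
   tri shades [ 0.3838 -0.0166  0.0084]
```

View pics/scene.png

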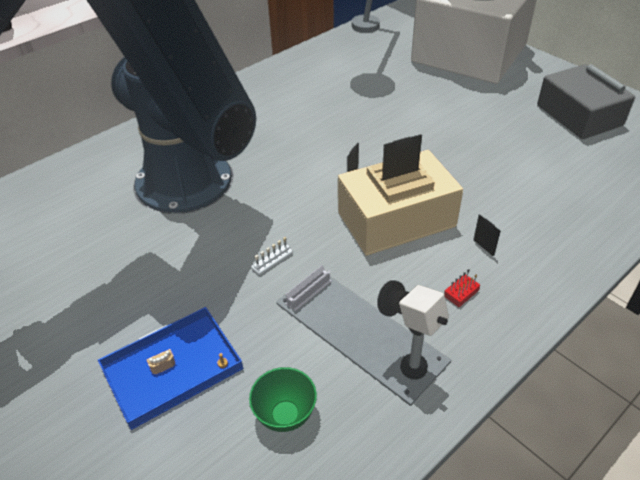

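View pics/top.png

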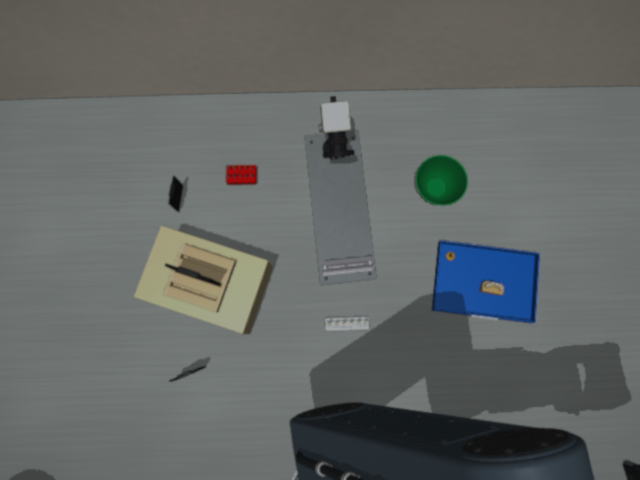

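The scene shows the plate look-alikes: one in the cabinet's rack (scene 402,158; top 195,274), one on the bench behind the cabinet (scene 352,157; top 188,370), and one right of it (scene 487,235; top 177,193). The rack one fits: it is the largest and stands in the middle groove. The pan with the model is at scene (161,362) and top (492,287). I'll confirm in an enlarged composite crop.

```bash
cat > b.py <<'E'
from h import *
S=cv2.imread('pics/scene.png');T=cv2.imread('pics/top.png')
def cr(I,x,y,w,h):return cv2.resize(I[y:y+h,x:x+w],(400,300),interpolation=cv2.INTER_CUBIC)
a=np.hstack([cr(S,335,125,133,100),cr(T,130,220,148,111)])
b=np.hstack([cr(T,310,245,80,60),cr(T,427,235,120,90)])
cv2.imwrite('pics/comp.png',np.vstack([a,b]))
E
python3 b.py
cat > c.py <<'E'
from h import *
np.set_printoptions(precision=1,suppress=True)
for c in('scene','top'):
    f=grab_frame(c)
    for t in('plate','cabinet','stage','pan','model','crowns'):
        for q in silhouettes(c,t)[:3]:
            m=q['pixels'].astype(np.uint8);k=cv2.findContours(m,0,1)[0];k=max(k,key=cv2.contourArea)
            print(c,t,round(q['confidence'],2),m.sum(),cv2.approxPolyDP(k,3,True)[:,0].tolist()[:14])
E
python3 c.py
```

```text
scene plate 0.83 1342 [[421, 135], [384, 145], [383, 179], [418, 167]]
scene plate 0.74 99 [[220, 354], [217, 365], [224, 367], [226, 361]]
scene plate 0.66 2546 [[380, 289], [379, 311], [387, 315], [401, 313], [408, 327], [431, 334], [447, 321], [441, 292], [419, 285], [407, 292], [394, 280]]
scene cabinet 0.55 8630 [[429, 151], [420, 152], [419, 168], [413, 173], [383, 179], [381, 163], [338, 175], [338, 211], [364, 253], [401, 245], [456, 224], [461, 188]]
scene stage 0.83 12431 [[277, 300], [279, 306], [409, 404], [449, 362], [423, 340], [425, 334], [431, 334], [448, 319], [444, 296], [417, 285], [407, 291], [402, 283], [388, 281], [380, 289]]
scene pan 0.79 9076 [[206, 308], [165, 324], [99, 360], [130, 428], [242, 369], [240, 357]]
scene pan 0.72 477 [[169, 349], [147, 359], [151, 372], [158, 373], [173, 365]]
scene model 0.82 454 [[170, 350], [146, 360], [151, 372], [173, 364]]
scene crowns 0.6 95 [[169, 353], [149, 361], [159, 361]]
scene crowns 0.47 9036 [[205, 307], [98, 360], [131, 428], [242, 368], [240, 358]]
scene crowns 0.39 2508 [[378, 294], [381, 313], [399, 312], [4
[... 231 characters left out ...]
, 202], [176, 209], [180, 185]]
top cabinet 0.89 9064 [[162, 226], [134, 296], [249, 333], [270, 274], [268, 261]]
top stage 0.91 9304 [[334, 96], [320, 106], [320, 133], [305, 137], [321, 284], [375, 279], [358, 132], [350, 130], [348, 102], [337, 102]]
top pan 0.75 7105 [[439, 242], [433, 310], [495, 320], [535, 321], [539, 253]]
top pan 0.66 9346 [[334, 96], [321, 105], [319, 131], [305, 136], [319, 278], [325, 285], [375, 278], [358, 132], [350, 128], [347, 101], [338, 102]]
top model 0.63 8769 [[162, 227], [135, 296], [248, 333], [271, 269], [268, 262]]
top model 0.51 241 [[480, 290], [498, 294], [502, 291], [500, 283], [484, 281]]
top crowns 0.43 51 [[486, 284], [502, 288], [498, 283]]
```

View pics/comp.png

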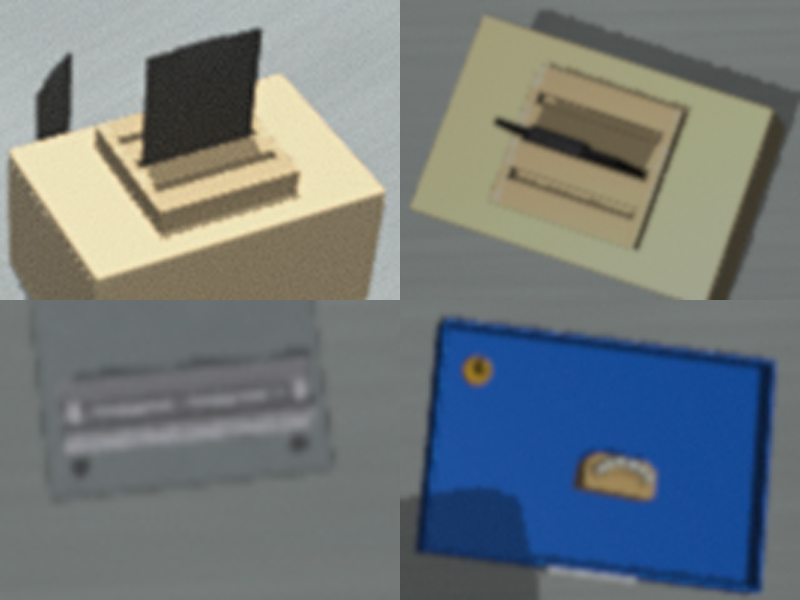

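The crop confirms it: the black plate with a rib stands in the rack's middle groove. The slot is at top (347,267). The model's crown arc bulges upward in the image, so it faces about +x. Next I fit poses.

```bash
cat > d.py <<'E'
from h import *
from scipy.optimize import least_squares
np.set_printoptions(precision=4,suppress=True)
F={c:grab_frame(c) for c in('scene','top')}
def fit(name,obs,x0):
    def res(p):
        M=R.from_euler('z',p[2]).as_matrix();r=[]
        for c,l,uv in obs:r+=list(proj(F[c],M@l+[p[0],p[1],0])-uv)
        return r
    s=least_squares(res,x0,loss='soft_l1');print(name,s.x[:2],np.degrees(s.x[2]),'rms',np.sqrt(np.mean(s.fun**2)));print(np.round(np.reshape(s.fun,(-1,2)),1).tolist());return s.x
L=lambda *a:np.array(a)/1000.
st=fit('stage',[('top',L(225,65,8),(305,136.5)),('top',L(225,-65,8),(358.5,131.5)),('top',L(-135,-65,8),(375.5,279)),('top',L(-135,65,8),(320.5,284.5)),
 ('scene',L(-135,-65,8),(277,302)),('scene',L(225,-65,8),(409.5,404)),('scene',L(225,65,8),(449.5,361)),('scene',L(-100,0,10),(307.8,290.7)),('top',L(-100,0,10),(346.7,268))],[.61,0,.1])
pl=fit('plate',[('scene',L(0,45,236),(421,135)),('scene',L(0,-45,236),(384,145)),('top',L(0,45,236),(165,267)),('top',L(0,-45,236),(222,284.5))] if 0 else
 [('scene',L(0,45,236),(421.5,135)),('scene',L(0,-45,236),(384,145)),('top',L(0,45,236),(166,265)),('top',L(0,-45,236),(222,284.5))],[.49,.29,-.28])
cb=fit('cab',[('top',L(80,120,120),(162,226)),('top',L(-80,120,120),(134,296)),('top',L(-80,-120,120),(248.5,333)),('top',L(80,-120,120),(270.5,264)),('scene',L(-80,-120,120),(338,174)),('scene',L(80,-120,120),(366,217.5)),('scene',L(80,120,120),(461.5,188))],[.49,.29,-.28])
pn=fit('pan',[('top',L(80,115,28),(439,242)),('top',L(-80,115,28),(433,310)),('top',L(-80,-115,28),(535,321)),('top',L(80,-115,28),(539,253)),('scene',L(-80,115,28),(206,308)),('scene',L(-80,-115,28),(99,360)),('scene',L(80,-115,28),(130,420)),('scene',L(80,115,28),(242,360))],[.47,-.34,0])
print('focus',R.from_euler('z',st[2]).as_matrix()@[-.015,0,.118]+[st[0],st[1],0],'slot',R.from_euler('z',st[2]).as_matrix()@[-.1,0,.01]+[st[0],st[1],0])
s=get_state();print(s['tool_pos'],s['ee_rot'],s['joint_positions'],s['t'])
f=grab_frame('wrist');T=np.array(f['world_from_camera']);M=np.eye(4);M[:3,:3]=R.from_euler('xyz',s['ee_rot'],degrees=True).as_matrix();M[:3,3]=s['tool_pos'];print('cam in tool',np.linalg.inv(M)@T, f['K'][0])
E
python3 d.py
```

```text
stage [ 0.6125 -0.0106] 4.085745132174507 rms 0.9950759193132799
[[0.3, -1.2], [0.8, -1.1], [1.2, 0.5], [-0.4, 0.6], [-1.8, -1.7], [-0.2, -0.4], [1.3, -1.6], [0.6, 0.1], [0.1, -1.0]]
plate [0.4819 0.2891] -21.060203550560573 rms 3.986817227717781
[[-0.8, -0.4], [-1.0, -0.7], [0.6, -0.2], [-10.5, -3.7]]
cab [0.4821 0.2884] -19.91295081303978 rms 1.6803358189332267
[[0.4, -0.7], [0.6, 1.4], [-4.4, 1.5], [-0.6, -3.2], [-1.6, 0.3], [-0.3, 0.2], [1.0, 0.3]]
pan [ 0.4708 -0.3319] -8.296928901136962 rms 1.172411080665294
[[0.2, -1.9], [0.3, 0.1], [0.1, 0.9], [-0.1, -1.3], [0.2, -2.7], [-0.6, -0.8], [-0.7, 1.9], [1.4, -1.1]]
focus [ 0.5975 -0.0116  0.118 ] slot [ 0.5127 -0.0177  0.01  ]
[ 0.1237 -0.5359  0.1997] [-179.9974    0.0007   12.9926] [-81.854   20.0946  94.6418  -0.001   65.2662  -4.8462] 2.4
cam in tool [[ 0.0006  0.949   0.3153  0.0809]
 [ 1.     -0.001   0.0013 -0.0002]
 [ 0.0016  0.3153 -0.949  -0.1748]
 [ 0.      0.      0.      1.    ]] [386.9208   0.     324.6975]
```

```bash
python3 -m pendant '[{"offset":[25,-21,-5],"rot":[0,0,-0.7]},{"offset":[25,-21,-5],"rot":[0,0,-0.7]},{"offset":[25,-21,-5],"rot":[0,0,-0.7]},{"offset":[25,-21,-5],"rot":[0,0,-0.7]},{"offset":[25,-21,-5],"rot":[0,0,-0.7]},{"offset":[25,-21,-5],"rot":[0,0,-0.7]},{"offset":[25,-21,-5],"rot":[0,0,-0.7]}]' 100
cat > go.py <<'E'
# print the tool-frame offset/rot from the present (or given) pose to a target
from h import *
import sys
def go(p,e,s=None):
    s=s or get_state();M=R.from_euler('xyz',s['ee_rot'],degrees=True);q=M.inv()*R.from_euler('xyz',e,degrees=True)
    print('offset cm',np.round(M.inv().apply(np.array(p)-s['tool_pos'])*100,2),'rot',np.round(q.as_rotvec(),3),'t',s['t'])
if __name__=='__main__':
    a=list(map(float,sys.argv[1:]));go(a[:3],a[3:])
E
python3 go.py 0.5127 -0.0177 0.25 180 0 94
```

```text
t: 3.32
tool_pos: [0.3207, -0.2744, 0.25]
ee_rot: [180.0, 0.0, 53.2]
contact_force: [-0.6, 0.7, 0.2]
opening: 0.998
gripper_force: 0.0
offset cm [ 3.206e+01  2.000e-02 -0.000e+00] rot [ 0.001  0.    -0.711] t 3.325
```

```bash
python3 -m pendant '[{"offset":[32,0,0],"rot":[0,0,-0.71]},{"offset":[32,0,0],"rot":[0,0,-0.71]},{"offset":[32,0,0],"rot":[0,0,-0.71]},{"offset":[32,0,0],"rot":[0,0,-0.71]},{"offset":[32,0,0],"rot":[0,0,-0.71]},{"offset":[32,0,0],"rot":[0,0,-0.71]},{"offset":[32,0,0],"rot":[0,0,-0.71]},{"offset":[32,0,0],"rot":[0,0,-0.71]}]'
python3 - <<'E'
from h import *
np.set_printoptions(precision=4,suppress=True)
f=grab_frame('wrist');import pickle;pickle.dump(f,open('w1.pkl','wb'));save('w1',f)
for t in('slot','stage'):
    for q in place_of('wrist',t)[:2]:
        uv=np.array(q['xy'])*[640,480];print(t,uv,q['confidence'],atz(f,uv,.01 if t=='slot' else 0))
E
```

```text
t: 4.32
tool_pos: [0.5117, -0.0207, 0.2496]
ee_rot: [-180.0, 0.0, 93.7]
contact_force: [0.1, 0.1, 0.6]
opening: 1.004
gripper_force: 0.0
slot [329.28  188.784] 0.9 [ 0.5158 -0.0147  0.01  ]
stage [419.2   188.208] 0.65 [ 0.6149 -0.0095  0.    ]
```

View pics/w1.png

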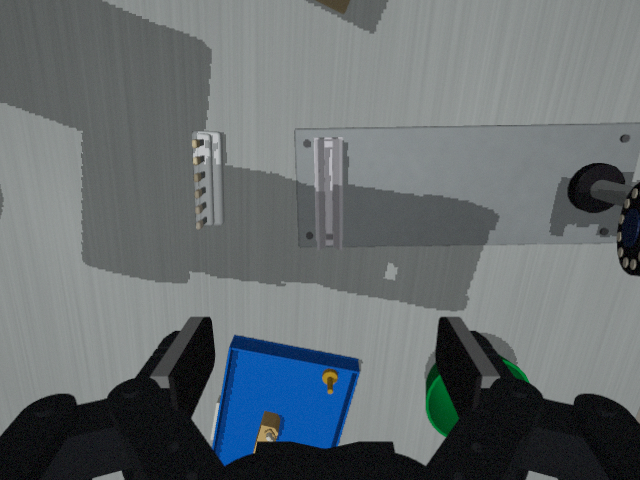

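The wrist view shows the slot channel at (330,190) and the base's left corners at about (295,129) and (301,249). I'll refine the stage with sub-pixel edges.

Run:
```python
from h import *
import pickle
np.set_printoptions(precision=4,suppress=True)
f=pickle.load(open('w1.pkl','rb'))
for uv in[(295,129),(301,249)]:print(atz(f,uv,.008))
a,b=atz(f,(295,129),.008),atz(f,(301,249),.008);print('len',np.linalg.norm(a-b),'yaw',np.degrees(np.arctan2(-(a-b)[0],(a-b)[1])))
for yaw in(3,4):
  M=R.from_euler('z',yaw,degrees=True).as_matrix();print('slot from corners',yaw,(a+b)/2+M@[.035,0,0])
I=cv2.imread('pics/w1.png')
c=cv2.resize(I[115:260,280:420],(772,800)[::1],interpolation=cv2.INTER_CUBIC)[:, :]
c=cv2.resize(I[118:258,283:393],None,fx=4.28,fy=4.28,interpolation=cv2.INTER_CUBIC);cv2.imwrite('pics/w1c.png',c);print(c.shape)
```

```text
[0.4763 0.0446 0.008 ]
[ 0.4884 -0.086   0.008 ]
len 0.131167571819908 yaw 5.301021429248168
slot from corners 3 [ 0.5173 -0.0189  0.008 ]
slot from corners 4 [ 0.5173 -0.0183  0.008 ]
(599, 471, 3)
```

View pics/w1c.png

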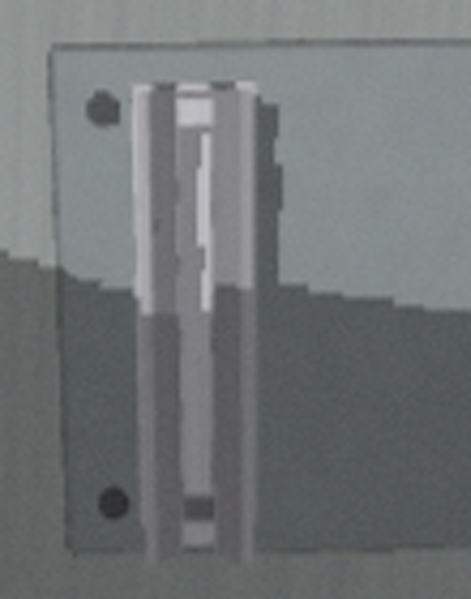

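Run:
```python
from h import *
import pickle
np.set_printoptions(precision=4,suppress=True)
f=pickle.load(open('w1.pkl','rb'))
q=lambda x,y:(283-.4+x/4.28,118-.4+y/4.28)
a,b=atz(f,q(52,46),.008),atz(f,q(71,549),.008);print('corners',a,b,'len',np.linalg.norm(a-b),'yaw',np.degrees(np.arctan2(-(a-b)[0],(a-b)[1])))
c=atz(f,q(471,40),.008);print('side yaw',np.degrees(np.arctan2(*(c-a)[1::-1])))
print('holes',atz(f,q(103,110),.008),atz(f,q(113,502),.008))
lo=atz(f,q(199,495),.01);print('low end floor',lo)
for z in(.032,.042):
  print(z,'low top edge',atz(f,q(199,521),z),'up inner edge',atz(f,q(196,126),z),'walls top ends',atz(f,q(150,87),z),atz(f,q(238,87),z),atz(f,q(150,560),z),atz(f,q(248,560),z))
print('cam',np.array(f['world_from_camera'])[:3,3])
```

```text
corners [0.476  0.0452 0.008 ] [ 0.4862 -0.0824  0.008 ] len 0.1280118760754866 yaw 4.559866998572422
side yaw 4.47578626900639
holes [0.489  0.0311 0.008 ] [ 0.4966 -0.0686  0.008 ]
low end floor [ 0.519  -0.0646  0.01  ]
0.032 low top edge [ 0.5188 -0.0648  0.032 ] up inner edge [0.5116 0.0306 0.032 ] walls top ends [0.5005 0.0386 0.032 ] [0.5206 0.0399 0.032 ] [ 0.5072 -0.0758  0.032 ] [ 0.5318 -0.0742  0.032 ]
0.042 low top edge [ 0.5185 -0.0616  0.042 ] up inner edge [0.5115 0.0313 0.042 ] walls top ends [0.5006 0.0391 0.042 ] [0.5202 0.0404 0.042 ] [ 0.5072 -0.0723  0.042 ] [ 0.5311 -0.0708  0.042 ]
cam [0.5063 0.0603 0.4244]
```

```bash
python3 go.py 0.482 0.289 0.32 180 0 70; python3 -m pendant '[{"offset":[15,1,-4],"rot":[0,0,0.2]},{"offset":[31,1,-7],"rot":[0,0,0.41]},{"offset":[31,1,-7],"rot":[0,0,0.41]},{"offset":[31,1,-7],"rot":[0,0,0.41]},{"offset":[31,1,-7],"rot":[0,0,0.41]},{"offset":[31,1,-7],"rot":[0,0,0.41]},{"offset":[31,1,-7],"rot":[0,0,0.41]}]'
python3 - <<'E'
from h import *
np.set_printoptions(precision=4,suppress=True)
f=grab_frame('wrist');import pickle;pickle.dump(f,open('w2.pkl','wb'));save('w2',f)
for t,z in(('plate_grip',.227),('plate_foot',.124),('plate',.124)):
    for q in place_of('wrist',t)[:2]:
        uv=np.array(q['xy'])*[640,480];print(t,uv,q['confidence'],atz(f,uv,z))
for q in silhouettes('wrist','plate')[:3]:
    k=max(cv2.findContours(q['pixels'].astype(np.uint8),0,1)[0],key=cv2.contourArea);print(q['confidence'],cv2.approxPolyDP(k,3,True)[:,0].tolist())
E
```

```text
offset cm [31.05 -0.99 -7.02] rot [0.    0.    0.413] t 4.475
t: 5.35
tool_pos: [0.5017, 0.2908, 0.3196]
ee_rot: [180.0, 0.0, 70.3]
contact_force: [-0.5, -1.0, 0.2]
opening: 0.997
gripper_force: 0.0
plate_grip [300.416 242.4  ] 0.83 [0.4823 0.2903 0.227 ]
plate_grip [128.896 219.792] 0.76 [0.3733 0.3471 0.227 ]
plate_foot [157.376 204.288] 0.93 [0.347 0.344 0.124]
plate_foot [456.     65.712] 0.89 [0.6499 0.3669 0.124 ]
plate [450.88   64.608] 0.95 [0.6459 0.3692 0.124 ]
plate [310.912 207.888] 0.88 [0.4867 0.2905 0.124 ]
0.96 [[307, 160], [296, 178], [292, 231], [300, 299], [306, 298], [311, 261]]
0.83 [[514, 47], [488, 48], [445, 61], [427, 72], [491, 59]]
0.68 [[105, 198], [119, 216], [148, 240], [175, 223], [140, 186]]
```

View pics/w2.png

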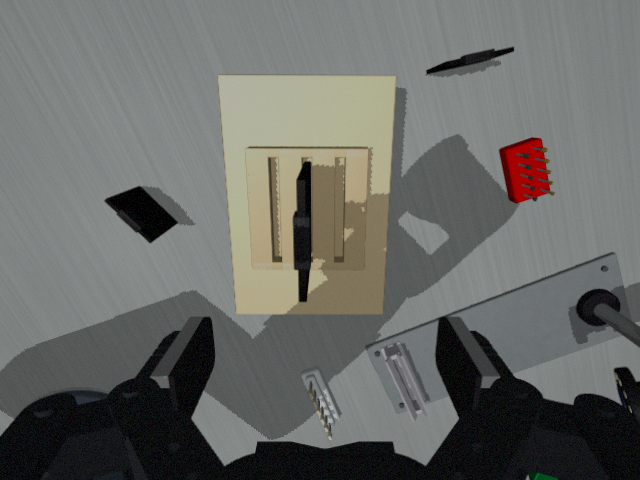

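The wrist view shows the rack plate at (303,235), rib at (303,241), with the two smaller look-alikes at (140,213) and (470,60). I'll fit its pose, including lean, against its silhouettes.

```bash
cat > fit.py <<'E'
from h import *
import pickle
from scipy.optimize import minimize
np.set_printoptions(precision=4,suppress=True)
fw=pickle.load(open('w2.pkl','rb'));ft=grab_frame('top');fs=grab_frame('scene')
def dark(f,x0,y0,x1,y1,th=50):
    m=np.zeros((480,640),np.float32);m[y0:y1,x0:x1]=(f['pixels'][y0:y1,x0:x1].max(2)<th);return m
D=[(fw,dark(fw,288,150,322,305,60)),(fs,dark(fs,375,128,430,182,55))]
# top view: arm may hide plate now; use the first picture
ft['pixels']=cv2.imread('pics/top.png')[...,::-1];D.append((ft,dark(ft,160,255,226,292,50)))
print([d[1].sum() for d in D])
box=lambda hx,hy,z0,z1:np.array([[a,b,c] for a in(-hx,hx) for b in(-hy,hy) for c in(z0,z1)])
B=[box(.003,.045,.02,.112),box(.006,.02,.094,.112)]
def cost(p,out=None):
    M=(R.from_euler('z',p[2])*R.from_euler('y',p[3])).as_matrix();t=0
    for i,(f,m) in enumerate(D):
        im=np.zeros((480,640),np.uint8)
        for b in B:
            q=np.array([proj(f,M@v+[p[0],p[1],.124]) for v in b])
            cv2.fillConvexPoly(im,cv2.convexHull(np.round(q*16).astype(np.int32)),255,cv2.LINE_AA,4)
        d=np.abs(cv2.GaussianBlur(im/255.,(0,0),1)-cv2.GaussianBlur(m,(0,0),1)).sum()/m.sum();t+=d
        if out is not None:out.append(round(d,2))
    return t
best=min((minimize(cost,[.482,.289,-.35,l],method='Nelder-Mead',options=dict(initial_simplex=np.array([[.482,.289,-.35,l]]+[np.array([.482,.289,-.35,l])+v for v in np.diag([.006,.006,.06,.05])]))) for l in(-.1,0,.1)),key=lambda r:r.fun)
p=best.x;o=[];cost(p,o);M=(R.from_euler('z',p[2])*R.from_euler('y',p[3])).as_matrix()
print(p[:2],np.degrees(p[2:]),best.fun,o,'grip',M@[0,0,.103]+[p[0],p[1],.124],'foot y-ends')
E
python3 fit.py
```

```text
[np.float32(1889.0), np.float32(1212.0), np.float32(197.0)]
[0.4857 0.292 ] [-21.0484  -0.7324] 1.2399669641036055 [np.float64(0.21), np.float64(0.2), np.float64(0.84)] grip [0.4845 0.2925 0.227 ] foot y-ends
```

```bash
sed -i 's/^ft\[.pixels.*$/pass/' fit.py; python3 fit.py; python3 go.py 0.4835 0.2915 0.28 180 0 69.3
```

```text
[np.float32(1889.0), np.float32(1208.0)]
[0.4834 0.2928] [-20.5011   0.963 ] 0.2820239780070037 [np.float64(0.11), np.float64(0.17)] grip [0.485  0.2922 0.227 ] foot y-ends
offset cm [-0.5  -1.77  3.97] rot [-0.     0.     0.016] t 5.8
```

```bash
python3 -m pendant '[{"offset":[-0.4,-1.7,3],"rot":[0,0,0.016]},{"offset":[-0.4,-1.7,8],"rot":[0,0,0.016]},{"offset":[-0.4,-1.7,11.2],"rot":[0,0,0.016]},{"offset":[-0.4,-1.7,11.2],"rot":[0,0,0.016]},{"offset":[-0.4,-1.7,11.2],"rot":[0,0,0.016]}]' && python3 -m pendant '[{"offset":[0,0,0],"rot":[0,0,0]},{"offset":[0,0,0],"rot":[0,0,0]},{"offset":[0,0,0],"rot":[0,0,0]},{"offset":[0,0,0],"rot":[0,0,0]},{"offset":[0,0,0],"rot":[0,0,0]},{"offset":[0,0,0],"rot":[0,0,0]},{"offset":[0,0,0],"rot":[0,0,0]},{"offset":[0,0,0],"rot":[0,0,0]}]' 0 40
```

```text
t: 6.42
tool_pos: [0.4851, 0.2931, 0.2093]
ee_rot: [179.9, -0.1, 69.4]
contact_force: [0.5, -0.1, -0.2]
opening: 0.999
gripper_force: 0.0
t: 7.42
tool_pos: [0.4843, 0.2928, 0.2077]
ee_rot: [-180.0, 0.0, 69.4]
contact_force: [0.2, 0.3, -0.1]
opening: -0.0
gripper_force: 0.0
```

Opening 0 means nothing is held, so I look.

Run:
```python
from h import *
S=grab_frame('scene');W=grab_frame('wrist')
a=cv2.resize(S['pixels'][60:220,310:490],(450,400),interpolation=cv2.INTER_CUBIC);b=cv2.resize(W['pixels'][100:400,200:460],(347,400))
cv2.imwrite('pics/g1.png',np.hstack([a,b])[...,::-1])
for q in place_of('scene','plate_grip')[:3]+place_of('scene','plate_foot')[:3]:print(np.array(q['xy'])*[640,480],q['confidence'])
```

```text
[404.8   142.176] 0.92
[486.784 223.776] 0.85
[352.   152.88] 0.49
[485.376 250.416] 0.89
[347.392 176.112] 0.61
[399.808 180.096] 0.56
```

View pics/g1.png

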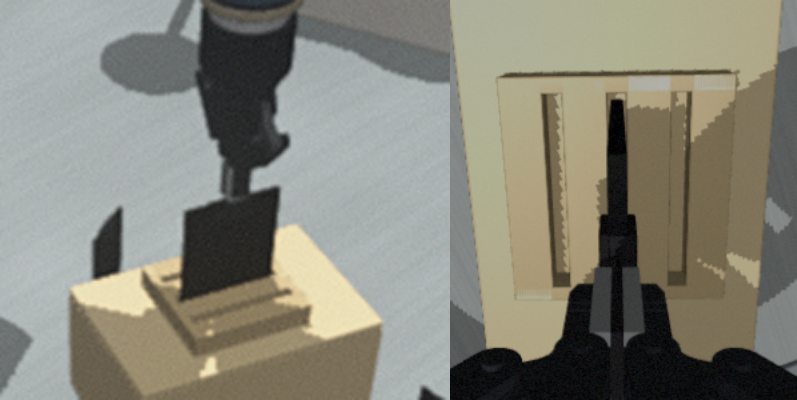

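The crop shows shut fingers at wrist-crop (617,268), in line with the plate. It's unclear whether they are above or behind it, so I compute where the TCP and plate should project.

Run:
```python
from h import *
np.set_printoptions(precision=1,suppress=True)
s=get_state();print({k:s[k] for k in('tool_pos','ee_rot','opening','gripper_force')})
S=grab_frame('scene');W=grab_frame('wrist')
A=R.from_euler('xyz',s['ee_rot'],degrees=True)
for n,p in(('tcp',s['tool_pos']),('tcp-4cm',np.array(s['tool_pos'])+[0,0,.04]),('rib top',[.485,.2925,.236]),('edge+45',[.485+.0158,.2925+.042,.236]),('edge-45',[.485-.0158,.2925-.042,.236])):
    u=proj(S,p);w=proj(W,p);print(n,'scene',u,'crop',(u-[310,60])*2.5,'wrist',w,'crop',(w-[200,100])*1.333+[450,0])
b=np.hstack([cv2.resize(S['pixels'][100:180,370:440],(525,600),interpolation=cv2.INTER_CUBIC),cv2.resize(W['pixels'][230:380,290:358],(272,600),interpolation=cv2.INTER_CUBIC)])
cv2.imwrite('pics/g2.png',cv2.convertScaleAbs(b[...,::-1],alpha=2.2,beta=10))
```

```text
{'tool_pos': array([0.5, 0.3, 0.2]), 'ee_rot': array([180. ,  -0. ,  69.4]), 'opening': 0.0019231153811623653, 'gripper_force': 0.0}
tcp scene [403.2 149.8] crop [233.  224.5] wrist [325.4 287.6] crop [617.2 250. ]
tcp-4cm scene [404.5 134.7] crop [236.2 186.7] wrist [325.5 330.4] crop [617.3 307.1]
rib top scene [404.2 139.4] crop [235.5 198.4] wrist [327.1 315.9] crop [619.4 287.8]
edge+45 scene [422.8 134.5] crop [281.9 186.2] wrist [327.4 213.2] crop [619.8 150.8]
edge-45 scene [385.3 144.3] crop [188.3 210.8] wrist [326.9 402.7] crop [619.1 403.6]
```

View pics/g2.png

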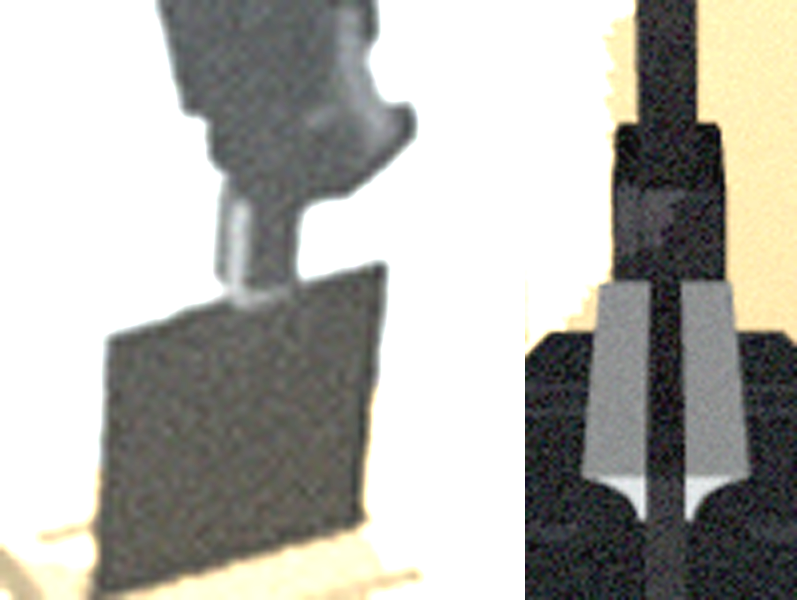

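The wrist crop shows the shut finger ends at (665,283), above the rib's top face. The scene crop shows them ending right at the plate's top edge, at (265,300). So the fingers end some 30 mm or more short of the stated TCP. I reopen, go down cautiously and close again.

```bash
python3 -m pendant '[{"offset":[0,0,-3],"rot":[0,0,0]},{"offset":[0,0,-3],"rot":[0,0,0]},{"offset":[0,0,-3],"rot":[0,0,0]},{"offset":[0,0,-3],"rot":[0,0,0]},{"offset":[0,0,-3],"rot":[0,0,0]},{"offset":[0,0,-3],"rot":[0,0,0]}]' 100; python3 -m pendant '[{"offset":[0,0,3],"rot":[0,0,0]},{"offset":[0,0,4],"rot":[0,0,0]},{"offset":[0,0,5],"rot":[0,0,0]},{"offset":[0,0,5.5],"rot":[0,0,0]},{"offset":[0,0,5.5],"rot":[0,0,0]}]';  python3 -m pendant '[{"offset":[0,0,0],"rot":[0,0,0]},{"offset":[0,0,0],"rot":[0,0,0]},{"offset":[0,0,0],"rot":[0,0,0]},{"offset":[0,0,0],"rot":[0,0,0]},{"offset":[0,0,0],"rot":[0,0,0]},{"offset":[0,0,0],"rot":[0,0,0]}]' 0 40
```

```text
t: 8.48
tool_pos: [0.4843, 0.2928, 0.2374]
ee_rot: [-180.0, 0.0, 69.4]
contact_force: [0.5, -0.8, 0.9]
opening: 1.0
gripper_force: 0.0
t: 9.1
tool_pos: [0.4845, 0.2928, 0.1828]
ee_rot: [180.0, -0.0, 69.4]
contact_force: [-0.2, 0.1, 0.1]
opening: 1.003
gripper_force: 0.0
t: 9.85
tool_pos: [0.4845, 0.2929, 0.1829]
ee_rot: [180.0, -0.0, 69.4]
contact_force: [-0.6, 0.9, 2.3]
opening: 0.131
gripper_force: 39.7
```

Held: the 0.131 opening is about 11 mm, the rib. Lift.

```bash
python3 -m pendant '[{"offset":[0,0,-1],"rot":[0,0,0]},{"offset":[0,0,-2.5],"rot":[0,0,0]},{"offset":[0,0,-4.5],"rot":[0,0,0]},{"offset":[0,0,-7],"rot":[0,0,0]},{"offset":[0,0,-7],"rot":[0,0,0]}]'; python3 go.py 0.515 -0.017 0.253 180 0 94.4
```

```text
t: 10.48
tool_pos: [0.4852, 0.2932, 0.2551]
ee_rot: [179.8, -0.2, 69.4]
contact_force: [-0.4, 0.2, -1.4]
opening: 0.132
gripper_force: 39.4
offset cm [-27.98  13.72   0.16] rot [ 0.003 -0.002 -0.437] t 10.475
```

```bash
python3 -m pendant '[{"offset":[-3.5,1.7,0],"rot":[0,0,-0.06]},{"offset":[-7,3.4,0],"rot":[0,0,-0.12]},{"offset":[-11,5.4,0],"rot":[0,0,-0.18]},{"offset":[-15,7.4,0],"rot":[0,0,-0.24]},{"offset":[-19,9.3,0],"rot":[0,0,-0.3]},{"offset":[-23,11.3,0],"rot":[0,0,-0.36]},{"offset":[-26.5,13,0],"rot":[0,0,-0.41]},{"offset":[-28,13.7,0],"rot":[0,0,-0.437]}]'; python3 -m pendant '[{"offset":[0,0,3],"rot":[0,0,0]},{"offset":[0,0,7],"rot":[0,0,0]},{"offset":[0,0,10],"rot":[0,0,0]},{"offset":[0,0,12],"rot":[0,0,0]},{"offset":[0,0,12],"rot":[0,0,0]},{"offset":[0,0,12],"rot":[0,0,0]}]'
cat > chk.py <<'E'
from h import *
np.set_printoptions(precision=1,suppress=True)
s=get_state();S=grab_frame('scene');W=grab_frame('wrist');T=grab_frame('top')
a=cv2.resize(S['pixels'][210:330,250:370],(300,300),interpolation=cv2.INTER_CUBIC)
b=cv2.resize(W['pixels'],(400,300));c=cv2.resize(W['pixels'][120:330,220:440],(400,300));d=cv2.resize(T['pixels'][210:310,290:390],(300,300),interpolation=cv2.INTER_CUBIC)
import sys;cv2.imwrite(f'pics/{sys.argv[1]}.png',cv2.convertScaleAbs(np.vstack([np.hstack([a,b]),np.hstack([d,c])])[...,::-1],alpha=1.6))
M=R.from_euler('xyz',s['ee_rot'],degrees=True);dz=s['tool_pos'][2]-.1829+.124
for c in('scene','wrist'):
    for q in silhouettes(c,'plate')[:2]:
        k=max(cv2.findContours(q['pixels'].astype(np.uint8),0,1)[0],key=cv2.contourArea);print(c,round(q['confidence'],2),cv2.approxPolyDP(k,2.5,True)[:,0].tolist())
# predicted plate corners if centred on the TCP
for y in(-.045,.045):
    for z in(0,.112):
        p=M.apply([y,0,0])+s['tool_pos'];p[2]=dz+z;print('pred',y,z,proj(S,p),proj(W,p))
print('slot ends',[ (proj(S,[.515-.0037*k,-.017+.0479*k,.042]),proj(W,[.515-.0037*k,-.017+.0479*k,.042])) for k in(-1,1)],s['tool_pos'],s['ee_rot'])
E
python3 chk.py k1
```

```text
t: 11.48
tool_pos: [0.5136, -0.0194, 0.252]
ee_rot: [-179.9, -0.0, 94.4]
contact_force: [-0.5, -0.2, 0.1]
opening: 0.133
gripper_force: 39.4
t: 12.22
tool_pos: [0.5143, -0.0176, 0.1333]
ee_rot: [180.0, 0.0, 94.4]
contact_force: [-0.4, 0.8, -0.1]
opening: 0.13
gripper_force: 39.4
scene 0.76 [[479, 214], [473, 239], [493, 254], [501, 231]]
scene 0.74 [[357, 143], [347, 157], [348, 171], [357, 167]]
wrist 0.79 [[324, 179], [319, 182], [316, 279], [308, 292], [309, 393], [317, 400], [318, 444], [330, 447], [332, 399], [340, 395], [342, 301], [339, 284], [332, 280], [334, 243], [330, 186]]
pred -0.045 0 [292.2 283.4] [324.7 311.5]
pred -0.045 0.112 [288.6 245.1] [324.9 446.7]
pred 0.045 0 [322.6 259.3] [324.8 178.1]
pred 0.045 0.112 [321.2 220.8] [325.1 231. ]
slot ends [(array([292.5, 294.6]), array([325.7, 293.9])), (array([324.4, 268.9]), array([325.9, 165.5]))] [ 0.5 -0.   0.1] [180.    0.   94.4]
```

View pics/k1.png

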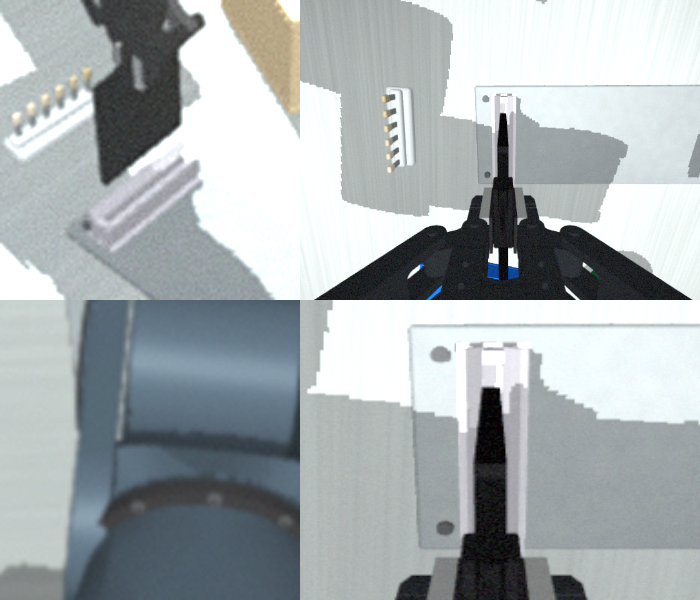

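The picture shows the plate's foot over the slot in both views (wrist plate end at (324,180), slot centre at about 326; scene corners match the prediction within 1 px). Lower it.

```bash
python3 -m pendant '[{"offset":[0,0,1.5],"rot":[0,0,0]},{"offset":[0,0,3],"rot":[0,0,0]},{"offset":[0,0,3.7],"rot":[0,0,0]},{"offset":[0,0,4.2],"rot":[0,0,0]},{"offset":[0,0,4.6],"rot":[0,0,0]},{"offset":[0,0,4.8],"rot":[0,0,0]},{"offset":[0,0,4.8],"rot":[0,0,0]}]' - 25
```

```text
t: 13.35
tool_pos: [0.5141, -0.0175, 0.0847]
ee_rot: [180.0, 0.0, 94.4]
contact_force: [1.0, 1.1, -0.4]
opening: 0.131
gripper_force: 39.3
```

```bash
python3 -m pendant '[{"offset":[0,0,0.3],"rot":[0,0,0]},{"offset":[0,0,0.6],"rot":[0,0,0]},{"offset":[0,0,0.9],"rot":[0,0,0]},{"offset":[0,0,1.2],"rot":[0,0,0]},{"offset":[0,0,1.4],"rot":[0,0,0]},{"offset":[0,0,1.4],"rot":[0,0,0]}]'
```

```text
t: 14.1
tool_pos: [0.5139, -0.0175, 0.0705]
ee_rot: [-180.0, -0.0, 94.4]
contact_force: [1.8, -0.4, -2.1]
opening: 0.133
gripper_force: 39.3
```

```bash
python3 -m pendant '[{"offset":[0,0,0.15],"rot":[0,0,0]},{"offset":[0,0,0.25],"rot":[0,0,0]},{"offset":[0,0,0.25],"rot":[0,0,0]}]'
```

```text
t: 14.48
tool_pos: [0.5144, -0.0175, 0.0689]
ee_rot: [179.9, 0.0, 94.4]
contact_force: [0.0, 1.4, 8.2]
opening: 0.13
gripper_force: 40.6
```

It bottomed at the expected height with 8 N. Release and rise.

```bash
python3 -m pendant '[{"offset":[0,0,-0.2],"rot":[0,0,0]},{"offset":[0,0,-0.2],"rot":[0,0,0]},{"offset":[0,0,-0.2],"rot":[0,0,0]},{"offset":[0,0,-0.2],"rot":[0,0,0]}]' 100;python3 -m pendant '[{"offset":[0,0,-2],"rot":[0,0,0]},{"offset":[0,0,-5],"rot":[0,0,0]},{"offset":[0,0,-10],"rot":[0,0,0]},{"offset":[0,0,-16],"rot":[0,0,0]},{"offset":[0,0,-20],"rot":[0,0,0]},{"offset":[0,0,-20],"rot":[0,0,0]},{"offset":[0,0,-20],"rot":[0,0,0]}]'
python3 go.py 0.46 -0.34 0.27 180 0 -8
python3 - <<'E'
from h import *
np.set_printoptions(precision=1,suppress=True)
S=grab_frame('scene')
for q in silhouettes('scene','plate')[:3]:
    k=max(cv2.findContours(q['pixels'].astype(np.uint8),0,1)[0],key=cv2.contourArea);print(round(q['confidence'],2),cv2.approxPolyDP(k,2.5,True)[:,0].tolist())
M=R.from_euler('z',4.45,degrees=True)
for y in(-.045,.045):
    for z in(.122,.042):print(y,z,proj(S,M.apply([0,y,0])+[.5145,-.0172,z]))
E
```

```text
t: 14.98
tool_pos: [0.5138, -0.0175, 0.0701]
ee_rot: [-180.0, -0.0, 94.4]
contact_force: [0.5, 0.5, -0.4]
opening: 0.961
gripper_force: 0.0
t: 15.85
tool_pos: [0.5134, -0.0175, 0.2692]
ee_rot: [-179.9, -0.0, 94.4]
contact_force: [-0.5, -0.1, -0.3]
opening: 0.998
gripper_force: 0.0
offset cm [-31.75  -7.81  -0.08] rot [-1.000e-03  1.000e-03  1.787e+00] t 15.85
0.84 [[357, 144], [348, 155], [349, 169], [356, 165]]
0.8 [[320, 246], [305, 252], [289, 267], [292, 296], [321, 276], [323, 258]]
0.71 [[478, 215], [473, 240], [493, 255], [499, 230], [488, 219]]
-0.045 0.122 [290.9 267.7]
-0.045 0.042 [293.3 293.6]
0.045 0.122 [322.2 243.5]
0.045 0.042 [323.2 269.6]
```

Plate corners match the predicted home pose. On to the model.

```bash
python3 -m pendant '[{"offset":[-16,-4,0],"rot":[0,0,0.9]},{"offset":[-16,-4,0],"rot":[0,0,0.9]},{"offset":[-16,-4,0],"rot":[0,0,0.9]},{"offset":[-16,-4,0],"rot":[0,0,0.9]},{"offset":[-16,-4,0],"rot":[0,0,0.9]},{"offset":[-16,-4,0],"rot":[0,0,0.9]}]'; python3 go.py 0.46 -0.34 0.27 180 0 -8
```

```text
t: 16.7
tool_pos: [0.486, -0.18, 0.2691]
ee_rot: [-179.9, 0.0, 42.9]
contact_force: [0.6, 0.1, -0.0]
opening: 0.995
gripper_force: 0.0
offset cm [-12.8    9.95  -0.1 ] rot [-0.001  0.001  0.888] t 16.7
```

```bash
python3 -m pendant '[{"offset":[-12.8,10,0],"rot":[0,0,0.888]},{"offset":[-12.8,10,0],"rot":[0,0,0.888]},{"offset":[-12.8,10,0],"rot":[0,0,0.888]},{"offset":[-12.8,10,0],"rot":[0,0,0.888]},{"offset":[-12.8,10,0],"rot":[0,0,0.888]},{"offset":[-12.8,10,0],"rot":[0,0,0.888]},{"offset":[-12.8,10,0],"rot":[0,0,0.888]}]'
cat > m.py <<'E'
from h import *
import sys,pickle
np.set_printoptions(precision=4,suppress=True)
f=grab_frame('wrist');pickle.dump(f,open('w3.pkl','wb'))
for t,z in(('model',.003),('model_mid',.022),('crowns_mid',.036),('screw',.003)):
    for q in place_of('wrist',t)[:2]:
        uv=np.array(q['xy'])*[640,480];print(t,uv,round(q['confidence'],2),atz(f,uv,z))
for t in('model','crowns'):
  for q in silhouettes('wrist',t)[:1]:
    k=max(cv2.findContours(q['pixels'].astype(np.uint8),0,1)[0],key=cv2.contourArea);print(t,round(q['confidence'],2),cv2.approxPolyDP(k,2,True)[:,0].tolist())
    if t=='model':
        u,v=map(int,k[:,0].mean(0));c=f['pixels'][max(v-75,0):v+75,max(u-100,0):u+100];print('crop at',u-100,v-75)
        cv2.imwrite(f'pics/{sys.argv[1]}.png',cv2.resize(c,None,fx=4,fy=4,interpolation=cv2.INTER_CUBIC)[...,::-1])
E
python3 m.py m1
```

```text
t: 17.58
tool_pos: [0.4606, -0.3402, 0.2699]
ee_rot: [-180.0, 0.0, -7.7]
contact_force: [-0.0, 0.5, 0.0]
opening: 0.999
gripper_force: 0.0
model [329.408 191.376] 0.89 [ 0.4562 -0.3443  0.003 ]
model_mid [328.832 194.016] 0.75 [ 0.457  -0.3436  0.022 ]
crowns_mid [334.08  186.912] 0.79 [ 0.4666 -0.3504  0.036 ]
crowns_mid [328.128 194.208] 0.57 [ 0.4596 -0.3431  0.036 ]
screw [242.624 132.72 ] 0.85 [ 0.5333 -0.2584  0.003 ]
model 0.88 [[309, 185], [309, 205], [350, 207], [352, 194], [346, 184], [315, 181]]
crop at 229 119
crowns 0.68 [[112, 286], [104, 268], [35, 277], [27, 281], [23, 296], [9, 305], [15, 306], [20, 303], [24, 306], [32, 301], [41, 302], [62, 297], [67, 299], [87, 293], [108, 291]]
```

View pics/m1.png

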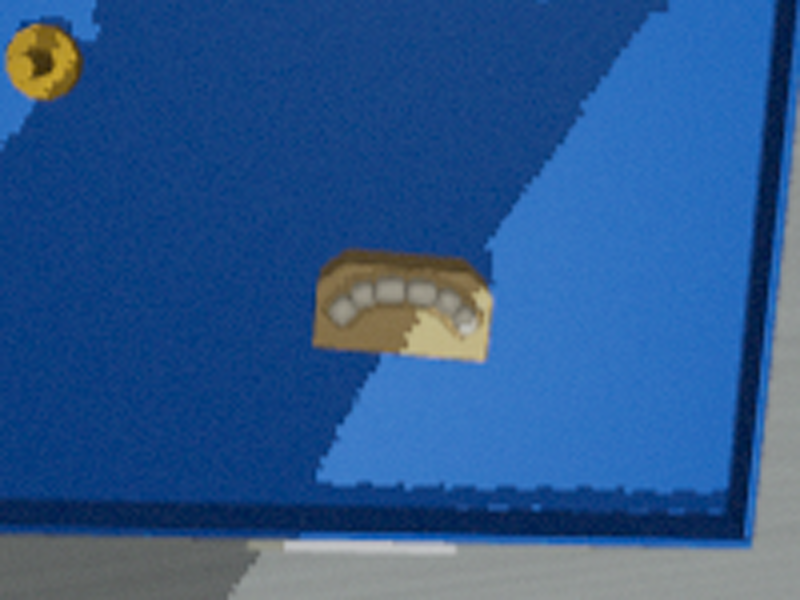

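The crop shows the model with its crown arc bulging up (front is image up, about +x), back-edge corners at wrist (307.1,204.9) and (350.1,208.9), and the screw well clear at (240,134). I compute its pose from the back edge.

Run:
```python
from h import *
import pickle
np.set_printoptions(precision=4,suppress=True)
f=pickle.load(open('w3.pkl','rb'));q=lambda x,y:(229-.4+x/4,119-.4+y/4)
a,b=atz(f,q(314.5,345),.029),atz(f,q(486,361),.029)
yaw=np.arctan2(-(a-b)[0],(a-b)[1]);M=R.from_euler('z',yaw);print('len',np.linalg.norm(a-b),'yaw',np.degrees(yaw),'origin',(a+b)/2+M.apply([.012,0,0]))
print('front',atz(f,q(405,251),.003), atz(f,q(405,251),.029))
g=(a+b)/2+M.apply([.009,0,0]);print('grip',g);np.save('g.npy',[*g,yaw])
import go;go.go([g[0],g[1],.12],[180,0,np.degrees(yaw)])
```

```text
len 0.04730398906478835 yaw -13.144826673443012 origin [ 0.4559 -0.3444  0.029 ]
front [ 0.4676 -0.3463  0.003 ] [ 0.4719 -0.3466  0.029 ]
grip [ 0.453  -0.3438  0.029 ]
offset cm [-0.7   0.43 15.02] rot [ 0.   -0.    0.09] t 17.925
```

```bash
python3 -m pendant '[{"offset":[-0.7,0.4,5],"rot":[0,0,0.09]},{"offset":[-0.7,0.4,11],"rot":[0,0,0.09]},{"offset":[-0.7,0.4,17],"rot":[0,0,0.09]},{"offset":[-0.7,0.4,21],"rot":[0,0,0.09]},{"offset":[-0.7,0.4,22],"rot":[0,0,0.09]},{"offset":[-0.7,0.4,22],"rot":[0,0,0.09]}]' 75
python3 m.py m2
python3 - <<'E'
from h import *
import pickle
f=pickle.load(open('w3.pkl','rb'));I=f['pixels'].astype(int)
# tan stone (red > blue) mask extents per row, around the model
m=((I[...,0]>I[...,2]+15)&(I[...,0]>60)).astype(np.uint8)
n,l,st,c=cv2.connectedComponentsWithStats(m);i=1+np.argsort(-st[1:,4])[:3];print(st[i],c[i])
b=i[np.argmin(np.abs(c[i]-[324,290]).sum(1))];k=cv2.findContours((l==b).astype(np.uint8),0,1)[0][0];print(cv2.approxPolyDP(k,2.5,True)[:,0].tolist())
s=get_state();g=np.load('g.npy');M=R.from_euler('z',g[3])
for x,y in((-.003,.0),(-.009-.0,.024),(-.009,-.024)):print('pred',proj(f,M.apply([x,y,0])+[g[0],g[1],.029]))
print(s['tool_pos'])
E
```

```text
t: 18.68
tool_pos: [0.4534, -0.3438, 0.0509]
ee_rot: [180.0, -0.0, -13.2]
contact_force: [0.8, -0.6, -0.9]
opening: 0.748
gripper_force: 0.0
model [327.872 248.112] 0.62 [ 0.4563 -0.3461  0.003 ]
model_mid [323.776 258.288] 0.89 [ 0.4574 -0.3438  0.022 ]
crowns_mid [324.992 249.792] 0.73 [ 0.4669 -0.3468  0.036 ]
crowns_mid [328.576 251.808] 0.71 [ 0.4654 -0.3483  0.036 ]
screw [142.912 157.92 ] 0.69 [ 0.5324 -0.2566  0.003 ]
model 0.65 [[285, 242], [281, 257], [284, 285], [368, 283], [367, 246], [353, 232], [299, 231]]
crop at 225 185
crowns 0.66 [[287, 271], [294, 278], [309, 265], [340, 264], [357, 277], [362, 274], [362, 267], [349, 254], [342, 255], [334, 250], [318, 250], [309, 255], [301, 255], [289, 265]]
[[ 282  232   88   54 4306]
 [ 104  141   55   37 1380]] [[325.30817464 259.57988853]
 [134.19130435 159.22463768]]
[[364, 241], [353, 232], [297, 233], [287, 241], [282, 256], [283, 284], [367, 284], [369, 256]]
pred [325.45681035 275.07614553]
pred [282.26623346 285.02679195]
pred [368.64606522 285.06347142]
[ 0.45338164 -0.34376726  0.05107616]
```

Position and yaw confirmed within a pixel. Descend in feeling steps.

```bash
python3 -m pendant '[{"offset":[0,0,1.5],"rot":[0,0,0]},{"offset":[0,0,3],"rot":[0,0,0]},{"offset":[0,0,4.3],"rot":[0,0,0]},{"offset":[0,0,4.3],"rot":[0,0,0]}]'|grep -E "tool_pos|contact"; python3 -m pendant '[{"offset":[0,0,0.4],"rot":[0,0,0]},{"offset":[0,0,0.8],"rot":[0,0,0]},{"offset":[0,0,0.8],"rot":[0,0,0]}]'|grep -E "tool_pos|contact"
```

```text
tool_pos: [0.4524, -0.3429, 0.0057]
contact_force: [0.4, 0.1, 0.2]
tool_pos: [0.453, -0.3434, -0.0009]
contact_force: [-0.4, 0.1, -0.4]
```

```bash
python3 -m pendant '[{"offset":[0,0,0.3],"rot":[0,0,0]},{"offset":[0,0,0.6],"rot":[0,0,0]},{"offset":[0,0,0.6],"rot":[0,0,0]}]'|grep -E "tool_pos|contact"
```

```text
tool_pos: [0.4529, -0.3433, -0.0071]
contact_force: [-0.7, -0.4, -0.5]
```

```bash
python3 -m pendant '[{"offset":[0,0,0.3],"rot":[0,0,0]},{"offset":[0,0,0.6],"rot":[0,0,0]},{"offset":[0,0,0.6],"rot":[0,0,0]}]'|grep -E "tool_pos|contact"
```

```text
tool_pos: [0.4529, -0.3433, -0.0131]
contact_force: [0.2, 0.1, -0.3]
```

```bash
python3 -m pendant '[{"offset":[0,0,0.3],"rot":[0,0,0]},{"offset":[0,0,0.6],"rot":[0,0,0]},{"offset":[0,0,0.6],"rot":[0,0,0]}]'|grep -E "tool_pos|contact"
```

```text
tool_pos: [0.4529, -0.3433, -0.0191]
contact_force: [0.5, -1.2, -0.5]
```

Run:
```python
# fingertips in the wrist picture: dark/grey silhouette rows near the pads, to see tip height against the model
from h import *
f=grab_frame('wrist');I=f['pixels'].astype(int);s=get_state();print(s['tool_pos'],s['contact_force'])
blue=(I[...,2]>I[...,0]+25)
for u in list(range(190,300,10))+list(range(350,460,10)):
    col=~blue[200:,u]; r=np.flatnonzero(col);print(u,200+r[0] if len(r) else None,I[200+r[0]+6,u] if len(r) and r[0]<270 else '',end=' | ')
```

```text
[ 0.45299466 -0.34339469 -0.01894421] [-0.10544618  0.49738921  0.16520376]
190 346 [31 34 39] | 200 329 [47 50 53] | 210 321 [26 29 34] | 220 316 [118 120 120] | 230 308 [119 119 119] | 240 309 [30 23 30] | 250 455 [33 34 37] | 260 442 [29 33 36] | 270 295 [133 113  78] | 280 284 [133 112  77] | 290 279 [137 118  79] | 350 278 [135 117  80] | 360 278 [136 114  78] | 370 281 [135 115  76] | 380 289 [136 115  80] | 390 318 [184 160 111] | 400 455 [36 34 40] | 410 309 [34 34 33] | 420 308 [119 117 117] | 430 318 [116 118 120] | 440 322 [33 35 39] | 450 331 [40 41 41] |
```

Vision puts the pad tips about 48 mm behind the stated TCP, i.e. at z≈0.029 now. About 17 mm more to go.

```bash
python3 -m pendant '[{"offset":[0,0,0.3],"rot":[0,0,0]},{"offset":[0,0,0.6],"rot":[0,0,0]},{"offset":[0,0,0.9],"rot":[0,0,0]},{"offset":[0,0,0.9],"rot":[0,0,0]}]'|grep -E "tool_pos|contact"
```

```text
tool_pos: [0.4529, -0.3433, -0.0281]
contact_force: [0.7, 0.1, 0.4]
```

```bash
python3 -m pendant '[{"offset":[0,0,0.2],"rot":[0,0,0]},{"offset":[0,0,0.4],"rot":[0,0,0]},{"offset":[0,0,0.6],"rot":[0,0,0]},{"offset":[0,0,0.8],"rot":[0,0,0]},{"offset":[0,0,0.8],"rot":[0,0,0]}]'|grep -E "tool_pos|contact|t:"
```

```text
t: 22.2
tool_pos: [0.4531, -0.3435, -0.0347]
ee_rot: [-180.0, 0.0, -13.2]
contact_force: [-4.4, 4.7, 17.0]
```

Contact felt at 17 N. That is either tips on the floor or the body on the model, so I back off 7 mm and check the model is unmoved.

```bash
python3 -m pendant '[{"offset":[0,0,-0.4],"rot":[0,0,0]},{"offset":[0,0,-0.7],"rot":[0,0,0]},{"offset":[0,0,-0.7],"rot":[0,0,0]}]'|grep -E "tool_pos|contact"
cat > mm.py <<'E'
from h import *
f=grab_frame('wrist');I=f['pixels'].astype(int);s=get_state();g=np.load('g.npy');M=R.from_euler('z',g[3])
m=((I[...,0]>I[...,2]+15)&(I[...,0]>60)).astype(np.uint8);n,l,st,c=cv2.connectedComponentsWithStats(m);b=1+np.argmax(st[1:,4]);k=cv2.findContours((l==b).astype(np.uint8),0,1)[0][0];print(cv2.approxPolyDP(k,2.5,True)[:,0].tolist())
for x,y in((-.009,.024),(-.009,-.024)):print('pred back corners',proj(f,M.apply([x,y,0])+[g[0],g[1],.029]))
print(s['tool_pos'],s['ee_rot'])
E
python3 mm.py
```

```text
tool_pos: [0.4531, -0.3435, -0.0287]
contact_force: [-0.2, -0.6, -0.2]
[[383, 301], [367, 288], [284, 289], [268, 302], [258, 334], [261, 376], [391, 376], [394, 333]]
pred back corners [259.36420641 376.92665267]
pred back corners [392.7623106  377.00510794]
[ 0.45305299 -0.34346314 -0.02886576] [-1.79999353e+02 -8.30436270e-04 -1.31919498e+01]
```

```bash
python3 -m pendant '[{"offset":[0,0,0],"rot":[0,0,0]},{"offset":[0,0,0],"rot":[0,0,0]},{"offset":[0,0,0],"rot":[0,0,0]},{"offset":[0,0,0],"rot":[0,0,0]},{"offset":[0,0,0],"rot":[0,0,0]}]' 40 40; python3 -m pendant '[{"offset":[0,0,-0.5],"rot":[0,0,0]},{"offset":[0,0,-1.5],"rot":[0,0,0]},{"offset":[0,0,-3],"rot":[0,0,0]},{"offset":[0,0,-3],"rot":[0,0,0]}]'; python3 mm.py
```

```text
t: 23.25
tool_pos: [0.4531, -0.3435, -0.0288]
ee_rot: [-180.0, -0.0, -13.2]
contact_force: [0.6, 0.0, 2.5]
opening: 0.555
gripper_force: 41.5
t: 23.75
tool_pos: [0.4538, -0.3441, 0.0028]
ee_rot: [179.9, -0.1, -13.2]
contact_force: [0.1, 0.2, -1.9]
opening: 0.553
gripper_force: 41.2
[[267, 301], [256, 333], [259, 376], [391, 376], [394, 334], [384, 304], [368, 289], [283, 288]]
pred back corners [270.21892211 331.89533078]
pred back corners [379.8349814  331.87558303]
[ 0.45341718 -0.34376387  0.00203755] [ 1.79957991e+02 -7.62184756e-02 -1.31881215e+01]
```

Held and lifted with the hand. Compute the presenting pose.

```bash
cat > fin.py <<'E'
from h import *
import sys
np.set_printoptions(precision=4,suppress=True)
y=4.45;slot=np.array([.515,-.017,0]);S=R.from_euler('z',y,degrees=True);foc=slot+S.apply([.085,0,.118])
Rt=S*R.from_euler('y',-20,degrees=True)*R.from_euler('x',180,degrees=True)
c=np.array([.0134,.0003,-.0647]);T=foc-Rt.apply(c)
s=get_state();M=R.from_euler('xyz',s['ee_rot'],degrees=True)
print('focus',foc,'TCP',T,'rpy',Rt.as_euler('xyz',degrees=True),'now',s['tool_pos'],s['ee_rot'],s['t'])
for n,dz in(('above',.07),('final',0)):print(n,'offset',np.round(M.inv().apply(T+[0,0,dz]-s['tool_pos'])*100,2),'rot',np.round((M.inv()*Rt).as_rotvec(),3))
print('crown err mm',(M.apply(c)+s['tool_pos']-foc)*1000)
E
python3 -m pendant '[{"offset":[0,0,-3],"rot":[0,0,0]},{"offset":[0,0,-7],"rot":[0,0,0]},{"offset":[0,0,-12],"rot":[0,0,0]},{"offset":[0,0,-12],"rot":[0,0,0]},{"offset":[0,0,-12],"rot":[0,0,0]}]';python3 fin.py
```

```text
t: 24.42
tool_pos: [0.4526, -0.3431, 0.1203]
ee_rot: [-180.0, 0.1, -13.2]
contact_force: [-0.7, -0.2, -1.7]
opening: 0.552
gripper_force: 41.8
focus [ 0.5997 -0.0104  0.118 ] TCP [ 0.6092 -0.0094  0.0526] rpy [180.   -20.     4.45] now [ 0.4526 -0.3431  0.1203] [-179.9657    0.0618  -13.1892] 24.425
above offset [  7.64 -36.06  -0.22] rot [ 0.053  0.347 -0.305]
final offset [  7.64 -36.06   6.78] rot [ 0.053  0.347 -0.305]
crown err mm [-134.103  -336.0483   66.9719]
```

```bash
python3 -m pendant '[{"offset":[0.8,-3.6,0],"rot":[0.005,0.035,-0.03]},{"offset":[1.6,-8,0],"rot":[0.011,0.07,-0.06]},{"offset":[2.6,-12.5,0],"rot":[0.018,0.12,-0.1]},{"offset":[3.6,-17,0],"rot":[0.026,0.17,-0.15]},{"offset":[4.6,-21.5,0],"rot":[0.033,0.22,-0.19]},{"offset":[5.6,-26,0],"rot":[0.04,0.27,-0.23]},{"offset":[6.4,-30,-0.2],"rot":[0.046,0.31,-0.27]},{"offset":[7,-33,-0.2],"rot":[0.05,0.33,-0.29]}]';python3 fin.py
```

```text
t: 25.42
tool_pos: [0.5958, -0.0364, 0.1213]
ee_rot: [-179.9, -18.9, 3.6]
contact_force: [0.5, -0.5, -0.3]
opening: 0.551
gripper_force: 41.7
focus [ 0.5997 -0.0104  0.118 ] TCP [ 0.6092 -0.0094  0.0526] rpy [180.   -20.     4.45] now [ 0.5958 -0.0364  0.1213] [-179.8778  -18.9273    3.6438] 25.425
above offset [ 1.48 -2.61  0.37] rot [ 0.003  0.019 -0.013]
final offset [-0.79 -2.6   6.99] rot [ 0.003  0.019 -0.013]
crown err mm [-12.2458 -26.9838  68.812 ]
```

```bash
python3 -m pendant '[{"offset":[1.4,-1.6,0.4],"rot":[0.003,0.019,-0.013]},{"offset":[1.4,-2.6,0.4],"rot":[0.003,0.019,-0.013]},{"offset":[0.9,-2.6,2],"rot":[0.003,0.019,-0.013]},{"offset":[0.4,-2.6,3.6],"rot":[0.003,0.019,-0.013]},{"offset":[-0.2,-2.6,5.2],"rot":[0.003,0.019,-0.013]},{"offset":[-0.6,-2.6,6.4],"rot":[0.003,0.019,-0.013]},{"offset":[-0.8,-2.6,7],"rot":[0.003,0.019,-0.013]},{"offset":[-0.8,-2.6,7],"rot":[0.003,0.019,-0.013]}]';python3 fin.py
```

```text
t: 26.42
tool_pos: [0.61, -0.0113, 0.054]
ee_rot: [180.0, -20.1, 4.3]
contact_force: [0.6, -0.8, -0.5]
opening: 0.553
gripper_force: 41.8
focus [ 0.5997 -0.0104  0.118 ] TCP [ 0.6092 -0.0094  0.0526] rpy [180.   -20.     4.45] now [ 0.61   -0.0113  0.054 ] [179.9934 -20.1099   4.3397] 26.425
above offset [ 2.3  -0.2  -6.46] rot [ 0.001 -0.002 -0.002]
final offset [-0.11 -0.2   0.11] rot [ 0.001 -0.002 -0.002]
crown err mm [ 0.64   -1.9329  1.3853]
```

Settle, then verify with the cameras.

```bash
python3 -m pendant '[{"offset":[0,-0.1,0.1],"rot":[0,0,0]},{"offset":[0,-0.1,0.1],"rot":[0,0,0]},{"offset":[0,-0.1,0.1],"rot":[0,0,0]},{"offset":[0,-0.1,0.1],"rot":[0,0,0]}]';python3 fin.py|tail -1
python3 - <<'E'
from h import *
np.set_printoptions(precision=4,suppress=True)
F={c:grab_frame(c) for c in('scene','wrist','top')}
foc=[.5997,-.0104,.118];mid=np.array(foc)+R.from_euler('z',4.45,degrees=True).apply(R.from_euler('y',-20,degrees=True).apply([-.0105,0,-.014]))
for c in('scene','wrist'):
  for t,p in(('crowns_mid',foc),('model_mid',mid)):
    print(c,t,'pred',proj(F[c],p),[(np.round(np.array(q['xy'])*[640,480],1).tolist(),round(q['confidence'],2)) for q in place_of(c,t)[:2]])
for q in silhouettes('scene','plate')[:4]:
    k=max(cv2.findContours(q['pixels'].astype(np.uint8),0,1)[0],key=cv2.contourArea);print(round(q['confidence'],2),cv2.approxPolyDP(k,2.5,True)[:,0].tolist())
I=F['wrist']['pixels'].astype(int);m=((I[...,0]>I[...,2]+15)&(I[...,0]>60)).astype(np.uint8);n,l,st,c=cv2.connectedComponentsWithStats(m);b=1+np.argmax(st[1:,4]);print('model in wrist',st[b])
for t in('bowl','burstand','shades','screw'):print(t,[np.round(np.array(q['xy'])*[640,480],1).tolist() for q in place_of('scene',t)[:2]])
E
```

```text
t: 26.92
tool_pos: [0.6105, -0.0101, 0.0537]
ee_rot: [180.0, -20.2, 4.4]
contact_force: [-0.0, 0.9, -1.5]
opening: 0.552
gripper_force: 41.8
crown err mm [ 1.0685 -0.7308  1.031 ]
scene crowns_mid pred [338.2504 278.1428] [([337.3, 277.3], 0.91)]
scene model_mid pred [336.4116 282.4226] [([336.2, 283.2], 0.87)]
wrist crowns_mid pred [324.2044 335.985 ] [([327.4, 331.0], 0.94)]
wrist model_mid pred [324.3369 340.3246] [([324.1, 335.7], 0.92)]
0.79 [[358, 144], [348, 155], [349, 170], [356, 166]]
0.68 [[293, 264], [289, 274], [294, 297], [308, 284]]
0.55 [[479, 215], [474, 239], [493, 254], [499, 230]]
model in wrist [ 256  287  138   91 9947]
bowl [[288.7, 413.0]]
burstand [[461.8, 294.5], [337.4, 288.0]]
shades [[268.2, 261.6]]
screw [[221.2, 363.4], [339.3, 282.3]]
```

The cameras agree with the predicted pose to about 2 mm, the plate is home and the bystanders have not moved. Hand in.

```bash
python3 -c "from plant import *;print(sign_off())"
```

```text
the job is handed in; nothing more can be done
None
```

I handed the job in at about 27 s of the 64 s limit: the plate is fully home in the slot and released, and the model is held still, crowns up and facing the lens, with the crowns' face middle about 2 mm from the focus by my measurement; `sign_off()` gave no verdict.

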